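# Sort the full screw tins from the empties and call for a refill

### The job

Lift each screw tin on the bench to feel whether it is full or empty, and stand the full ones upright in the square wooden stock tray and the empty ones upright in the round metal refill pan. When all are sorted, press the roller lever on the call box down just until it clicks, without pushing it to overtravel, and let it spring back up. Leave the tools and the glue bottle on the bench where they are.

Things in the scene. Friction and masses are not known exactly. Their poses are not given: they have to be found in the camera images.
- tin_a_center (a point): one of up to seven outwardly identical lidded steel screw tins (some may be absent), upright, round, 60 mm diameter (lid rim 62), 72 mm tall, lid fixed on. This point is the tin's centre, 36 mm above its underside; z is its axis. Either empty (80 to 120 g) or full of screws (480 to 720 g); nothing outside shows which
- tin_b_center (a point): one of up to seven outwardly identical lidded steel screw tins (some may be absent), upright, round, 60 mm diameter (lid rim 62), 72 mm tall, lid fixed on. This point is the tin's centre, 36 mm above its underside; z is its axis. Either empty (80 to 120 g) or full of screws (480 to 720 g); nothing outside shows which
- tin_c_center (a point): one of up to seven outwardly identical lidded steel screw tins (some may be absent), upright, round, 60 mm diameter (lid rim 62), 72 mm tall, lid fixed on. This point is the tin's centre, 36 mm above its underside; z is its axis. Either empty (80 to 120 g) or full of screws (480 to 720 g); nothing outside shows which
- tin_d_center (a point): one of up to seven outwardly identical lidded steel screw tins (some may be absent), upright, round, 60 mm diameter (lid rim 62), 72 mm tall, lid fixed on. This point is the tin's centre, 36 mm above its underside; z is its axis. Either empty (80 to 120 g) or full of screws (480 to 720 g); nothing outside shows which
- tin_e_center (a point): one of up to seven outwardly identical lidded steel screw tins (some may be absent), upright, round, 60 mm diameter (lid rim 62), 72 mm tall, lid fixed on. This point is the tin's centre, 36 mm above its underside; z is its axis. Either empty (80 to 120 g) or full of screws (480 to 720 g); nothing outside shows which
- tin_f_center (a point): one of up to seven outwardly identical lidded steel screw tins (some may be absent), upright, round, 60 mm diameter (lid rim 62), 72 mm tall, lid fixed on. This point is the tin's centre, 36 mm above its underside; z is its axis. Either empty (80 to 120 g) or full of screws (480 to 720 g); nothing outside shows which
- tin_g_center (a point): one of up to seven outwardly identical lidded steel screw tins (some may be absent), upright, round, 60 mm diameter (lid rim 62), 72 mm tall, lid fixed on. This point is the tin's centre, 36 mm above its underside; z is its axis. Either empty (80 to 120 g) or full of screws (480 to 720 g); nothing outside shows which
- stock_tray: square wooden stock tray, fixed, 250 x 250 mm outside, open on top, walls 10 mm thick, rim 30 mm above the bench, inner floor 10 mm above the bench, inside 230 x 230 mm. Origin: centre of its underside, on the bench; x and y run along its sides. On the left or the right
- refill_pan: round sheet-metal refill pan, fixed, inside diameter 260 mm, outside 268 mm, rim 28 mm above the bench, inner floor 5 mm above the bench. Origin: centre of its underside, on the bench. On the side opposite the stock tray
- call_box: grey call box, fixed, 80 (x) x 120 (y) x 55 mm high, beyond the tins; a black switch block 30 x 50 mm stands on it up to 100 mm above the bench, centred at its x +26, y -35 mm. Origin: centre of its underside, on the bench. The lever's pivot lies at its x -4, y -40 mm, 83 mm above the bench; the lever arm lies in the box's y-z plane
- roller (a point): centre of the white roller (24 mm diameter, 16 mm wide along the box's x) at the end of the call box's lever arm. Arm 70 mm from pivot to roller, at rest rising 30 degrees towards the box's +y, so the roller centre rests 118 mm above the bench. Pressed straight down from above. The switch clicks when the roller has sunk 20 mm (lever at 0.30 rad); the overtravel limit, never to be passed, is 33 mm (0.50 rad). Going down the roller also swings up to 9 mm towards the box's +y
- call_lever (a joint): angle of the sprung roller lever, rad: 0 at rest (up), grows as the roller is pressed down; clicks at 0.30, overtravel beyond 0.50, hard stop 0.65. Spring: about 1.5 N on the roller at rest rising to 4 N at the click and 5.5 N at 0.50; springs back when let go
- screwdriver: bystander, to be left where it is: screwdriver, 220 mm long, lying at the back right; origin at its underside
- folding_rule: bystander, to be left where it is: folded wooden rule, 200 x 32 x 16 mm, lying near the robot; origin at its underside (on the bench)
- glue_bottle: bystander, to be left where it is: white glue bottle, 52 mm diameter, 160 mm tall, standing; origin at its underside (on the bench)
- bench_plane: bystander, to be left where it is: hand plane, 240 mm long, 97 mm high, behind the call box; origin at its underside (on the bench)
Things that resemble listed ones, but are neither listed nor needed, are in the scene too. What is shaped like the part that bears tin_a_center but red or turquoise is not meant.

How it is judged:
On the way, in this order (a step that is already met when the one before it is completed fails the run):
1. every tin stands upright and at rest in its place: full ones in the stock tray, empty ones in the refill pan (((x of tin_a_center in the frame of stock_tray between -0.1 and 0.1 m and y of tin_a_center in the frame of stock_tray between -0.1 and 0.1 m and contact force between tin_a and stock_tray above 2.5 N) or (horizontal distance between tin_a_center and refill_pan below 0.11 m and contact force between tin_a and refill_pan below 2.5 N)) and linear speed of each of tin_a, tin_d, tin_e, tin_g, tin_b, tin_c, tin_f below 0.02 m/s and angle between each of tin_a_center, tin_d_center, tin_e_center, tin_g_center, tin_b_center, tin_c_center, tin_f_center's own z axis and vertical below 0.15 rad and height (world z) of tin_a_center between 0.036 and 0.052 m and ((x of tin_d_center in the frame of stock_tray between -0.1 and 0.1 m and y of tin_d_center in the frame of stock_tray between -0.1 and 0.1 m and contact force between tin_d and stock_tray above 2.5 N) or (horizontal distance between tin_d_center and refill_pan below 0.11 m and contact force between tin_d and refill_pan below 2.5 N)) and height (world z) of tin_d_center between 0.036 and 0.052 m and ((x of tin_e_center in the frame of stock_tray between -0.1 and 0.1 m and y of tin_e_center in the frame of stock_tray between -0.1 and 0.1 m and contact force between tin_e and stock_tray above 2.5 N) or (horizontal distance between tin_e_center and refill_pan below 0.11 m and contact force between tin_e and refill_pan below 2.5 N)) and height (world z) of tin_e_center between 0.036 and 0.052 m and ((x of tin_g_center in the frame of stock_tray between -0.1 and 0.1 m and y of tin_g_center in the frame of stock_tray between -0.1 and 0.1 m and contact force between tin_g and stock_tray above 2.5 N) or (horizontal distance between tin_g_center and refill_pan below 0.11 m and contact force between tin_g and refill_pan below 2.5 N)) and height (world z) of tin_g_center between 0.036 and 0.052 m and ((x of tin_b_center in the frame of stock_tray between -0.1 and 0.1 m and y of tin_b_center in the frame of stock_tray between -0.1 and 0.1 m and contact force between tin_b and stock_tray above 2.5 N) or (horizontal distance between tin_b_center and refill_pan below 0.11 m and contact force between tin_b and refill_pan below 2.5 N)) and height (world z) of tin_b_center between 0.036 and 0.052 m and ((x of tin_c_center in the frame of stock_tray between -0.1 and 0.1 m and y of tin_c_center in the frame of stock_tray between -0.1 and 0.1 m and contact force between tin_c and stock_tray above 2.5 N) or (horizontal distance between tin_c_center and refill_pan below 0.11 m and contact force between tin_c and refill_pan below 2.5 N)) and height (world z) of tin_c_center between 0.036 and 0.052 m and ((x of tin_f_center in the frame of stock_tray between -0.1 and 0.1 m and y of tin_f_center in the frame of stock_tray between -0.1 and 0.1 m and contact force between tin_f and stock_tray above 2.5 N) or (horizontal distance between tin_f_center and refill_pan below 0.11 m and contact force between tin_f and refill_pan below 2.5 N)) and height (world z) of tin_f_center between 0.036 and 0.052 m), for 0.3 s.
2. the roller lever is pressed to its click (value of joint call_lever above 0.3 rad), for 0.1 s.
At the end, for the whole second after the job is handed in: Every full tin stands upright (within 0.15 rad) and at rest on the floor of the stock tray (centre within 100 mm of the tray's middle along each side), every empty tin likewise in the refill pan (centre within 110 mm of the pan's middle), and the lever is back up (under 0.06 rad) (all of step 1 and value of joint call_lever below 0.06 rad); the robot touches nothing.
It fails at once if the roller lever goes into overtravel (beyond 0.50 rad) (value of joint call_lever above 0.5 rad).
It fails at once if a bystander is moved by more than 30 mm (distance of any of screwdriver, folding_rule, glue_bottle, bench_plane from where it was at the start of the episode above 0.03 m).
Of tin_a, tin_b, tin_c, tin_d, tin_e, tin_f, tin_g only 5 to 7 are there at a start; the rules pass over those that are not, and their reading is None.
At some moment in a run one of tin_a, tin_b, tin_c, tin_d, tin_e, tin_f, tin_g may be knocked a few centimetres aside while the robot is not near it.
It also fails if it takes over 210 s, if anything falls off the work surface, if the arm or the gripper's body presses on something with over 40 N, if the wrist force passes 120 N, or if a joint passes its speed limit or range.

### The arm

A 6-joint arm with a two-finger parallel gripper is mounted at the origin on the work surface. World frame = base frame: x ahead of the robot, y to its left, z up, the work surface at z = 0. Lengths are in m, angles in rad, forces in N, time in s.
With the tool pointing down it reaches from about 0.3 to 0.775 m from the base axis. Payload 14.6 kg.
Tool frame: the origin (TCP) lies midway between the tips of the shut fingers; the grasp point (between the pads) lies 19 mm behind it (bot.tcp_to_grasp is the distance from the TCP to the grasp point, in m); z points along the fingers, y is the line along which they close (so a half turn about z gives the same grasp; the last joint's range is limited). The gripper opens to 85 mm and grips with 20 to 120 N. Pads are 22 mm wide; open, the fingers measure 114 mm over their backs; the gripper's body (76 mm by 85 mm) begins 54 mm behind the grasp point. The pads swing forward as they close: fully open they stand 13 mm farther back than shut.
Start: joints at [-1.396, 0.3, 1.521, -0, 1.321, -0.067], TCP at [0.132, -0.534, 0.231] pointing down, gripper open.
Joint ranges: [-3.03, 3.03], [-0.79, 2.21], [0.23, 2.52], [-1.04, 4.18], [0, 3.07], [-2.55, 2.55]. Speed limits (rad/s): [2.22, 2.22, 2.57, 3.14, 3.14, 3.14].

### API

Orientations are given as a rotation vector (axis times angle).
In Python, from workcell import bot, optics gives the robot as it stands.
- The arm moves only by the tool send_rows, never from a script. Its argument "moves" is a list of rows, each a list of 6 numbers: the shift along the tool's x, y, z in mm, then the turn, a rotation vector about the tool's x, y, z in degrees. In form: [[x, y, z, rx, ry, rz], ...]. A call has 1 to 8 rows; each row is the pose to reach, as a shift and turn from the pose commanded when the call began, along the tool's axes at that moment; what a row does not reach only later rows make up. A row lasts 1/8 s, in which the tool goes at most 62.5 mm and 10.7 degrees, less where a joint would pass 70% of its speed; a pose out of reach is approached as far as the arm can. A call with a gripper value outside its range is refused whole. "fingers" is the closure, from 0 (fully open) to 1 (shut), set as the call begins (left out, the last holds). The fingers move at their own pace and stop on an object; "newtons" is the grip in N (left out, the last holds). Time passes only in rows, so rows that repeat a pose let the fingers close. It gives the time, the measured TCP pose, the force, the opening and the grip force at its end, in the units of the state.
- bot.state(): the state, without advancing time (a new reading comes with each control period).
- optics.capture(name): name is "scene" or "side" or "wrist"; returns a dict with "image" (480x640x3 uint8, red, green, blue), "z_map" (480x640 float32, m along the optical axis (not along the pixel's ray), 0 where there is no reading), "vertical_fov" (degrees; the focal length in pixels is half the picture's height over the tangent of half this angle, whatever the lens; pixels are square), "cx", "cy" (the principal point, pixels), "R" (3x3) and "t" (3): a world point X has camera coordinates R X + t; the wrist camera has in their place "hand_eye" (4x4, takes a point from camera to tool coordinates, whose origin is the TCP and whose axes are the flange's). Camera axes: x right, y down, z forward; pixel columns grow to the right and rows downward; lengths in m; the calibration is good to about 2 mm. A picture is of the moment at which its call begins: read the wrist's pose just before it.
- bot.sign_off(): hands the job in; it is judged then, once.
The state is a dict: "clock": time; "joint_positions": joint angles; "joint_velocities": joint speeds; "joint_torque": joint torques, N m; "ee_pos": TCP position; "eef_rot": TCP orientation; "wrist_force": force on the tool from outside, world axes, zero at the start; "wrist_torque": the same for the moment, N m; "width": finger opening in m; "finger_force": force on a finger pad.
Only numpy, scipy, OpenCV 4.12 (cv2) and the standard library are available. Lean on these libraries where they do the work, as an engineer would, in place of code of your own. Each camera call takes 0.05 s, during which the arm holds its last target. There are 200 camera calls.

## Working session

There is one attempt and no reset: what is moved stays moved. The work goes in short steps, Python scripts to look and compute and a tool call to move; the robot and the scene stay as the last step left them, time stands still between calls to the robot, and variables do not carry over. Pictures are saved under pics/ and viewed, at most 14 in all, crops included, and the job is handed in when it is done.

Besides the shell and the picture viewer there is one more tool, called after ">>>" as a command line: name --pt "numbers of a row" for each row, then --argument value for the rest. send_rows: Moves the arm, as the interface text tells. Its arguments: {"type":"object","properties":{"moves":{"type":"array"},"fingers":{"type":"number"},"newtons":{"type":"number"}},"required":["moves"]}

```bash
mkdir -p pics; ls
python3 - <<'E'
from workcell import bot, optics
import cv2,numpy as np
print(bot.state())
for n in ("scene","side"):
    c=optics.capture(n); cv2.imwrite(f"pics/{n}0.png",c["image"][:,:,::-1])
    print(n,c["vertical_fov"],c["cx"],c["cy"],c["R"],c["t"],(c["z_map"]>0).mean())
c=optics.capture("wrist");print(c["hand_eye"])
E
```

```text
pics
{'clock': 0.0, 'joint_positions': array([-1.39559014e+00,  3.00509981e-01,  1.52161847e+00, -2.00524109e-05,
        1.32072498e+00, -6.66030431e-02]), 'joint_velocities': array([-2.99501965e-03,  1.50461473e-03, -1.03354881e-03, -5.65803293e-05,
        1.39568107e-03, -2.33896469e-03]), 'joint_torque': array([-2.37955639e-03, -5.43506598e+01, -3.61794126e+01, -1.13306019e-04,
        4.05049228e-03, -1.23339103e-05]), 'ee_pos': array([ 0.1316493 , -0.53374996,  0.23068418]), 'eef_rot': array([-3.11740919e+00, -3.78764378e-01,  1.37901062e-04]), 'wrist_force': array([-0.65215788,  0.49950768,  0.21922203]), 'wrist_torque': array([-0.0026662 , -0.04787609,  0.00229275]), 'finger_force': 0.0, 'width': 0.08515173310875317}
scene 46.66222225771808 312.3663572458797 235.39220384672873 [[-0.62789924  0.77807235  0.01859987]
 [ 0.45166406  0.38374411 -0.805444  ]
 [-0.6338313  -0.49733678 -0.59237995]] [ 0.33721775 -0.14340368  1.65212367] 0.9840755208333334
side 51.837545401345466 318.6401715320822 240.76126251845423 [[ 0.97566816 -0.21922497 -0.00347237]
 [-0.12288999 -0.5336731  -0.83671445]
 [ 0.1815756   0.81678237 -0.5476284 ]] [-0.53433561  0.15135592  0.9781047 ] 0.9959016927083333
[[ 1.61053581e-03 -9.53489961e-01 -3.01420471e-01  7.65049138e-02]
 [ 9.99997609e-01  1.98145718e-03 -9.24846195e-04  5.95343051e-04]
 [ 1.47908332e-03 -3.01418261e-01  9.53490873e-01 -1.42388808e-01]
 [ 0.00000000e+00  0.00000000e+00  0.00000000e+00  1.00000000e+00]]
```

View pics/scene0.png

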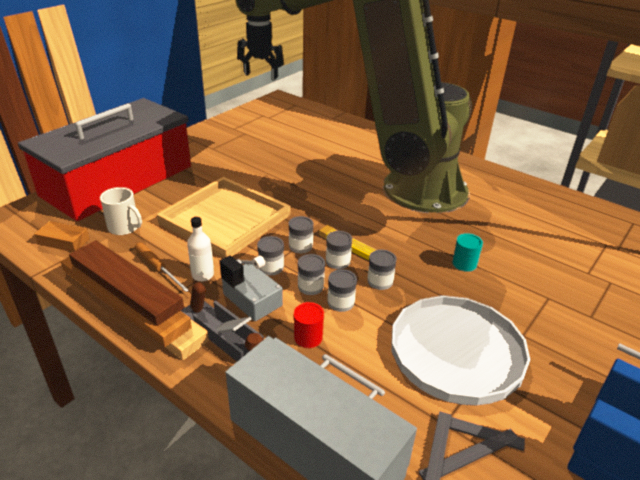

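View pics/side0.png

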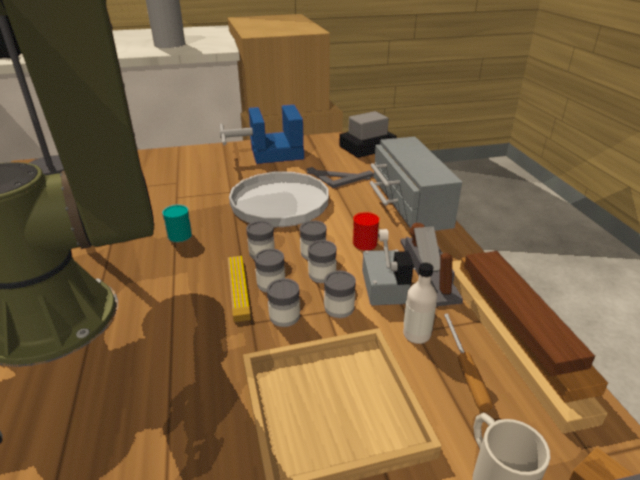

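Six dark-lidded tins in the middle: scene lids at (300,225), (338,240), (271,245), (311,265), (342,280), (381,262). Tray is on the robot's right, pan on the left at scene (460,350), call box at (248,285). Next I'll locate them using depth.

```bash
cat > h.py <<'E'
from workcell import bot, optics
import cv2,numpy as np
from scipy.spatial.transform import Rotation as Ro
def cloud(n):
    s=bot.state(); c=optics.capture(n); z=c["z_map"]; f=240/np.tan(np.radians(c["vertical_fov"]/2))
    v,u=np.mgrid[0:480,0:640]
    P=np.stack([(u-c["cx"])/f*z,(v-c["cy"])/f*z,z],-1)
    if n=="wrist":
        H=c["hand_eye"]; P=P@H[:3,:3].T+H[:3,3]
        P=P@Ro.from_rotvec(s["eef_rot"]).as_matrix().T+s["ee_pos"]
    else: P=(P-c["t"])@c["R"]
    P[z==0]=np.nan
    return P,c["image"]
def tins(n,rad=True):
    P,im=cloud(n)
    hsv=cv2.cvtColor(im,cv2.COLOR_RGB2HSV)
    m=(abs(P[...,2]-.072)<.005)&(hsv[...,1]<90)&(im.max(-1)<150)&(np.abs(P[...,1])<.65)&(P[...,0]<.8)
    k,l,st,_=cv2.connectedComponentsWithStats(m.astype(np.uint8))
    out=[]
    for i in range(1,k):
        if st[i,4]<60: continue
        q=P[l==i]; (c,r)=cv2.minEnclosingCircle(q[:,:2].astype(np.float32))
        out.append((*np.round(c,4),round(r,4),int(st[i,4])))
    return out
E
python3 - <<'E'
from h import *
for n in("scene","side"):
    P,im=cloud(n); print(n)
    k=[]
    for t in tins(n): print(t)
    hsv=cv2.cvtColor(im,cv2.COLOR_RGB2HSV)
    ys=P[...,1]; z=P[...,2];x=P[...,0]
    # pan rim & tray rim
    for nm,m in (("pan",(z>.02)&(z<.034)&(hsv[...,1]<60)&(ys>.05)&(ys<.6)&(x<.85)),("tray",(z>.024)&(z<.034)&(ys<-.1)&(hsv[...,1]>60)&(x<.75)),
      ("box",(abs(z-.055)<.003)&(hsv[...,1]<90)&(x>.4)&(x<.8)),("blk",(abs(z-.1)<.004)&(im.max(-1)<90)&(x>.4)&(x<.85)),("roll",(z>.105)&(z<.135)&(im.min(-1)>120)&(hsv[...,1]<60)&(x>.4)&(x<.85)),("bottle",(z>.14)&(z<.17)&(x>.3)&(x<.8))):
        kk,l,st,_=cv2.connectedComponentsWithStats(cv2.dilate(m.astype(np.uint8),np.ones((3,3))))
        for i in range(1,kk):
            s=(l==i)&m
            if s.sum()>25:
                q=P[s][:,:2].astype(np.float32); r=cv2.minAreaRect(q)
                print(nm,s.sum(),np.round(r[0],3),np.round(r[1],3),round(r[2],1),"mean",np.round(P[s].mean(0),3))
E
```

```text
scene
(np.float64(0.4619), np.float64(-0.1026), 0.0332, 165)
(np.float64(0.4486), np.float64(0.0086), 0.0331, 166)
(np.float64(0.57), np.float64(-0.1011), 0.0333, 220)
(np.float64(0.4433), np.float64(0.1321), 0.0309, 61)
(np.float64(0.5628), np.float64(0.0157), 0.034, 231)
(np.float64(0.5596), np.float64(0.1014), 0.0333, 262)
pan 29 [-0.882  0.199] [0.037 0.027] 64.1 mean [-0.882  0.201  0.027]
pan 114 [0.46  0.139] [0.026 0.056] 34.6 mean [0.464 0.14  0.027]
pan 123 [0.577 0.113] [0.024 0.057] 38.0 mean [0.579 0.115 0.027]
pan 1048 [0.522 0.368] [0.271 0.27 ] 52.1 mean [0.537 0.377 0.024]
tray 131 [-0.875 -1.031] [0.358 0.037] 89.8 mean [-0.872 -1.017  0.029]
tray 545 [ 0.126 -1.36 ] [0.943 0.061] 1.3 mean [ 0.191 -1.358  0.029]
tray 151 [-1.064 -0.305] [0.137 0.459] 72.3 mean [-0.974 -0.332  0.029]
tray 189 [ 0.483 -0.619] [0.235 0.014] 0.7 mean [ 0.491 -0.62   0.029]
tray 899 [ 0.499 -0.334] [0.256 0.257] 1.9 mean [ 0.505 -0.33   0.027]
tray 68 [ 0.718 -0.619] [0.012 0.062] 88.8 mean [ 0.719 -0.62   0.029]
tray 47 [ 0.73  -0.502] [0.017 0.046] 28.2 mean [ 0.729 -0.499  0.029]
tray
[... 3897 characters left out ...]
  0.1  ]
roll 95 [0.447 1.402] [0.093 0.027] 2.0 mean [0.446 1.402 0.114]
roll 50 [0.834 0.664] [0.032 0.06 ] 0.2 mean [0.835 0.665 0.111]
roll 652 [0.829 0.278] [0.29  0.041] 90.0 mean [0.83  0.262 0.127]
roll 67 [ 0.672 -0.042] [0.015 0.017] 67.1 mean [ 0.672 -0.042  0.126]
roll 318 [ 0.682 -0.216] [0.026 0.043] 46.4 mean [ 0.684 -0.216  0.115]
bottle 822 [0.557 1.394] [0.17  0.494] 73.7 mean [0.552 1.361 0.156]
bottle 134 [0.615 0.697] [0.145 0.042] 89.7 mean [0.614 0.693 0.141]
bottle 102 [0.5   0.697] [0.031 0.147] 0.1 mean [0.501 0.696 0.141]
bottle 210 [ 0.69  -0.208] [0.024 0.025] 9.9 mean [ 0.688 -0.211  0.155]
bottle 44 [ 0.741 -0.617] [0.005 0.027] 88.9 mean [ 0.743 -0.617  0.169]
```

>>> send_rows --pt "55 -45 0 0 0 -10" --pt "110 -90 0 0 0 -20" --pt "165 -135 0 0 0 -30" --pt "220 -180 10 0 0 -40" --pt "270 -220 20 0 0 -50" --pt "320 -260 30 0 0 -60" --pt "370 -300 30 0 0 -70" --pt "419 -342 30 0 0 -76.15" --fingers 0 --newtons 40

```text
clock: 1.35
ee_pos: [0.4323, -0.1341, 0.2022]
eef_rot: [2.216, 2.226, 0.0]
wrist_force: [0.5, -1.6, 0.5]
width: 0.0855
finger_force: 0.0
```

Run:
```python
from h import *
s=bot.state();print(s["clock"],s["ee_pos"],Ro.from_rotvec(s["eef_rot"]).as_matrix().round(3),s["joint_positions"].round(2))
for n in("wrist","side"):print(n,tins(n))
P,im=cloud("side")
m=(im[...,0]>150)&(im[...,1]<50)&(im[...,2]<50)&(P[...,0]<.8)&(P[...,1]>-.2)
print(np.nanmin(P[m],0),np.nanmax(P[m],0),m.sum())
```

```text
1.35 [ 0.43233646 -0.13407917  0.20223604] [[-0.005  1.     0.   ]
 [ 1.     0.005 -0.   ]
 [-0.     0.    -1.   ]] [-0.38  0.11  1.82 -0.    1.21 -0.39]
wrist [(np.float64(0.4431), np.float64(0.0062), 0.0309, 4743), (np.float64(0.5577), np.float64(0.0085), 0.0311, 3834), (np.float64(0.4549), np.float64(-0.1027), 0.0311, 5834), (np.float64(0.5662), np.float64(-0.1023), 0.0315, 6014), (np.float64(0.669), np.float64(-0.2175), 0.011, 125)]
side [(np.float64(0.4393), np.float64(0.1276), 0.0333, 349), (np.float64(0.5547), np.float64(0.0999), 0.0328, 332), (np.float64(0.7854), np.float64(0.0264), 0.0147, 75), (np.float64(0.5577), np.float64(0.0139), 0.0333, 412), (np.float64(0.4438), np.float64(0.0082), 0.0336, 447), (np.float64(0.5678), np.float64(-0.1012), 0.034, 538), (np.float64(0.6932), np.float64(-0.1089), 0.0171, 65), (np.float64(0.4531), np.float64(-0.1031), 0.0332, 581), (np.float64(0.7214), np.float64(-0.5023), 0.0149, 115), (np.float64(0.6586), np.float64(-0.532), 0.0126, 89)]
[0.65583463 0.08083557 0.06685374] [0.7123909  0.14135793 0.07646136] 269
```

>>> send_rows --pt "0 0 40 0 0 0" --pt "0 0 80 0 0 0" --pt "0 0 80 0 0 0" --pt "0 0 80 0 0 0"

```text
clock: 2.0
ee_pos: [0.4318, -0.1367, 0.1237]
eef_rot: [2.221, 2.219, 0.001]
wrist_force: [-0.6, 0.2, 0.3]
width: 0.085
finger_force: 0.0
```

>>> send_rows --pt "34 23 0 0 0 0" --pt "34 23 15 0 0 0" --pt "34 23 55 0 0 0" --pt "34 23 93 0 0 0" --pt "34 23 93 0 0 0"

```text
clock: 2.62
ee_pos: [0.4533, -0.1022, 0.0282]
eef_rot: [-2.22, -2.219, 0.003]
wrist_force: [0.6, -0.3, 0.8]
width: 0.085
finger_force: 0.0
```

>>> send_rows --pt "0 0 0 0 0 0" --pt "0 0 0 0 0 0" --pt "0 0 0 0 0 0" --pt "0 0 0 0 0 0" --pt "0 0 -40 0 0 0" --pt "0 0 -90 0 0 0" --pt "0 0 -110 0 0 0" --pt "0 0 -110 0 0 0" --fingers 1 --newtons 40

```text
clock: 3.62
ee_pos: [0.4549, -0.1022, 0.1411]
eef_rot: [2.219, 2.219, 0.003]
wrist_force: [0.2, -0.3, -7.9]
width: 0.059
finger_force: 48.9
```

>>> send_rows --pt "0 0 0 0 0 0" --pt "0 0 0 0 0 0"

```text
clock: 3.88
ee_pos: [0.4539, -0.1018, 0.1382]
eef_rot: [-2.22, -2.22, 0.001]
wrist_force: [-0.1, 0.1, -6.2]
width: 0.0592
finger_force: 48.9
```

>>> send_rows --pt "-50 15 0 0 0 0" --pt "-100 30 0 0 0 0" --pt "-150 45 0 0 0 0" --pt "-200 60 0 0 0 0" --pt "-250 80 0 0 0 0" --pt "-306 95 0 0 0 0" --pt "-306 95 0 0 0 0" --pt "-306 95 0 0 0 0"

```text
clock: 4.88
ee_pos: [0.549, -0.4074, 0.1375]
eef_rot: [-2.22, -2.219, 0.0]
wrist_force: [-0.2, 0.8, -7.7]
width: 0.0589
finger_force: 48.5
```

>>> send_rows --pt "0 0 40 0 0 0" --pt "0 0 80 0 0 0" --pt "0 0 92 0 0 0" --pt "0 0 97 0 0 0" --pt "0 0 97 0 0 0"

```text
clock: 5.5
ee_pos: [0.55, -0.4081, 0.0437]
eef_rot: [2.22, 2.22, 0.0]
wrist_force: [-0.0, -0.7, -5.8]
width: 0.059
finger_force: 48.1
```

>>> send_rows --pt "0 0 2 0 0 0" --pt "0 0 4 0 0 0" --pt "0 0 4 0 0 0"

```text
clock: 5.88
ee_pos: [0.5501, -0.4087, 0.0416]
eef_rot: [2.219, 2.219, 0.0]
wrist_force: [-6.3, 3.3, 15.0]
width: 0.0592
finger_force: 50.4
```

>>> send_rows --pt "0 0 0 0 0 0" --pt "0 0 0 0 0 0" --pt "0 0 0 0 0 0" --pt "0 0 -40 0 0 0" --pt "0 0 -90 0 0 0" --pt "0 0 -110 0 0 0" --pt "0 0 -110 0 0 0" --fingers 0

```text
clock: 6.75
ee_pos: [0.5497, -0.4082, 0.1492]
eef_rot: [2.22, 2.22, 0.0]
wrist_force: [0.4, 0.3, 0.1]
width: 0.0856
finger_force: 0.0
```

Run:
```python
from h import *
print(bot.state()["ee_pos"])
for n in("wrist","side","scene"):print(n,[tuple(map(float,t)) for t in tins(n)])
```

```text
[ 0.54974522 -0.40816765  0.14919121]
wrist [(0.5495, -0.3907, 0.0246, 270.0)]
side [(0.4397, 0.1273, 0.0334, 348.0), (0.542, 0.0887, 0.0225, 65.0), (0.5558, 0.0139, 0.0325, 396.0), (0.4432, 0.0086, 0.0339, 452.0), (0.567, -0.102, 0.0325, 533.0), (0.5452, -0.4188, 0.0281, 175.0)]
scene [(0.5473, -0.4104, 0.0289, 75.0), (0.562, -0.3982, 0.0284, 73.0), (0.4474, 0.0104, 0.0328, 167.0), (0.5713, -0.099, 0.0319, 201.0), (0.445, 0.1293, 0.0313, 158.0), (0.5626, 0.0163, 0.0332, 238.0), (0.5599, 0.1017, 0.0332, 266.0), (0.7043, -0.0903, 0.0245, 73.0)]
```

>>> send_rows --pt "60 3 0 0 0 0" --pt "120 6 0 0 0 0" --pt "180 9 0 0 0 0" --pt "240 12 0 0 0 0" --pt "300 17 0 0 0 0" --pt "307 17 0 0 0 0" --pt "307 17 30 0 0 0" --pt "307 17 60 0 0 0"

```text
clock: 7.9
ee_pos: [0.566, -0.1014, 0.0864]
eef_rot: [-2.221, -2.221, 0.001]
wrist_force: [0.1, -0.3, -0.4]
width: 0.0855
finger_force: 0.0
```

>>> send_rows --pt "0 0 40 0 0 0" --pt "0 0 59 0 0 0" --pt "0 0 59 0 0 0"

```text
clock: 8.28
ee_pos: [0.5657, -0.1012, 0.028]
eef_rot: [-2.22, -2.219, 0.002]
wrist_force: [0.4, 0.1, 0.4]
width: 0.0855
finger_force: 0.0
```

>>> send_rows --pt "0 0 0 0 0 0" --pt "0 0 0 0 0 0" --pt "0 0 0 0 0 0" --pt "0 0 0 0 0 0" --pt "0 0 -50 0 0 0" --pt "0 0 -110 0 0 0" --pt "0 0 -110 0 0 0" --pt "0 0 -110 0 0 0" --fingers 1

```text
clock: 9.28
ee_pos: [0.5658, -0.1008, 0.1383]
eef_rot: [-2.221, -2.221, 0.001]
wrist_force: [-0.7, 0.5, -6.3]
width: 0.0588
finger_force: 47.6
```

>>> send_rows --pt "-55 -22 0 0 0 0" --pt "-110 -44 0 0 0 0" --pt "-165 -66 0 0 0 0" --pt "-220 -88 0 0 0 0" --pt "-275 -110 0 0 0 0" --pt "-307 -121 0 0 0 0" --pt "-307 -121 0 0 0 0" --pt "-307 -121 30 0 0 0"

```text
clock: 10.28
ee_pos: [0.4457, -0.408, 0.109]
eef_rot: [2.221, 2.22, 0.0]
wrist_force: [-0.0, -0.4, -5.3]
width: 0.059
finger_force: 47.4
```

>>> send_rows --pt "0 0 40 0 0 0" --pt "0 0 60 0 0 0" --pt "0 0 67 0 0 0" --pt "0 0 68 0 0 0" --pt "0 0 68 0 0 0"

```text
clock: 10.9
ee_pos: [0.4458, -0.4082, 0.042]
eef_rot: [2.22, 2.221, -0.0]
wrist_force: [0.4, 0.2, -4.4]
width: 0.0593
finger_force: 47.2
```

>>> send_rows --pt "0 0 0 0 0 0" --pt "0 0 0 0 0 0" --pt "0 0 0 0 0 0" --pt "0 0 -40 0 0 0" --pt "0 0 -90 0 0 0" --pt "0 0 -110 0 0 0" --pt "0 0 -110 0 0 0" --fingers 0

```text
clock: 11.78
ee_pos: [0.4459, -0.4084, 0.1528]
eef_rot: [2.219, 2.219, -0.0]
wrist_force: [0.2, 0.4, -0.4]
width: 0.0855
finger_force: 0.0
```

Run:
```python
from h import *
print(bot.state()["ee_pos"])
for n in("side","scene"):print(n,[tuple(map(float,t)) for t in tins(n)])
```

```text
[ 0.44585921 -0.40840135  0.15275304]
side [(0.6941, -0.1089, 0.0172, 61.0), (0.5448, -0.4191, 0.0282, 181.0), (0.4428, -0.4202, 0.0275, 187.0)]
scene [(0.4623, -0.3952, 0.0274, 66.0), (0.5499, -0.4061, 0.0365, 107.0), (0.4487, 0.0091, 0.0319, 144.0), (0.4434, 0.1295, 0.0321, 144.0), (0.5627, 0.015, 0.0336, 235.0), (0.5608, 0.0989, 0.0332, 263.0)]
```

>>> send_rows --pt "60 0 0 0 0 0" --pt "120 0 0 0 0 0" --pt "180 0 0 0 0 0" --pt "240 0 0 0 0 0" --pt "300 0 0 0 0 0" --pt "360 0 0 0 0 0" --pt "417 -1 0 0 0 0" --pt "417 -1 0 0 0 0"

```text
clock: 12.88
ee_pos: [0.4436, 0.012, 0.15]
eef_rot: [-2.215, -2.226, 0.002]
wrist_force: [-0.3, -0.1, -0.0]
width: 0.0855
finger_force: 0.0
```

>>> send_rows --pt "0 0 40 0 0 0" --pt "0 0 80 0 0 0" --pt "0 0 123 0 0 0" --pt "0 0 123 0 0 0"

```text
clock: 13.38
ee_pos: [0.4423, 0.0084, 0.0255]
eef_rot: [-2.219, -2.217, 0.007]
wrist_force: [0.7, -0.2, 1.1]
width: 0.0854
finger_force: 0.0
```

>>> send_rows --pt "0 0 0 0 0 0" --pt "0 0 0 0 0 0" --pt "0 0 0 0 0 0" --pt "0 0 0 0 0 0" --pt "0 0 -50 0 0 0" --pt "0 0 -110 0 0 0" --pt "0 0 -110 0 0 0" --pt "0 0 -110 0 0 0" --fingers 1

```text
clock: 14.38
ee_pos: [0.4442, 0.0091, 0.1384]
eef_rot: [2.221, 2.221, 0.001]
wrist_force: [0.1, -0.1, -1.6]
width: 0.0593
finger_force: 44.3
```

>>> send_rows --pt "55 15 0 0 0 0" --pt "110 30 0 0 0 0" --pt "165 45 0 0 0 0" --pt "220 60 0 0 0 0" --pt "275 75 0 0 0 0" --pt "330 95 0 0 0 0" --pt "385 110 0 0 0 0" --pt "428 124 0 0 0 0"

```text
clock: 15.38
ee_pos: [0.5679, 0.4389, 0.1359]
eef_rot: [-2.22, -2.222, 0.004]
wrist_force: [-0.3, -0.3, -1.4]
width: 0.0592
finger_force: 44.3
```

>>> send_rows --pt "0 0 0 0 0 0" --pt "0 0 0 0 0 0"

```text
clock: 15.62
ee_pos: [0.5679, 0.4364, 0.1365]
eef_rot: [-2.221, -2.221, 0.004]
wrist_force: [-0.8, -0.4, 0.1]
width: 0.059
finger_force: 44.4
```

>>> send_rows --pt "0 0 40 0 0 0" --pt "0 0 80 0 0 0" --pt "0 0 97 0 0 0" --pt "0 0 102 0 0 0" --pt "0 0 102 0 0 0"

```text
clock: 16.25
ee_pos: [0.5689, 0.4371, 0.0376]
eef_rot: [2.221, 2.221, 0.003]
wrist_force: [-0.3, 0.3, -0.4]
width: 0.059
finger_force: 44.4
```

>>> send_rows --pt "0 0 0 0 0 0" --pt "0 0 0 0 0 0" --pt "0 0 0 0 0 0" --pt "0 0 -40 0 0 0" --pt "0 0 -90 0 0 0" --pt "0 0 -110 0 0 0" --pt "0 0 -110 0 0 0" --fingers 0

```text
clock: 17.12
ee_pos: [0.5687, 0.4373, 0.1474]
eef_rot: [2.221, 2.221, 0.004]
wrist_force: [0.8, -0.7, -0.8]
width: 0.0856
finger_force: 0.0
```

Run:
```python
from h import *
print(bot.state()["ee_pos"])
for n in("wrist","side","scene"):print(n,[tuple(map(float,t)) for t in tins(n)])
```

```text
[0.56867906 0.43734166 0.14742833]
wrist [(0.5683, 0.4352, 0.0313, 7563.0)]
side [(0.5686, 0.4361, 0.0338, 177.0), (0.4396, 0.1266, 0.033, 350.0), (0.557, 0.0996, 0.0332, 341.0), (0.786, 0.0263, 0.0143, 74.0), (0.5551, 0.0145, 0.034, 401.0), (0.6939, -0.1093, 0.017, 62.0), (0.5448, -0.4196, 0.028, 189.0), (0.4434, -0.4174, 0.0289, 190.0), (0.6901, -0.4833, 0.0182, 79.0), (0.7194, -0.5019, 0.0182, 124.0), (0.6591, -0.5306, 0.0144, 96.0)]
scene [(0.451, -0.4043, 0.0321, 116.0), (0.5553, -0.4069, 0.0347, 149.0), (0.4442, 0.1297, 0.0324, 179.0), (0.5641, 0.0165, 0.0316, 199.0), (0.5611, 0.1015, 0.0322, 242.0), (0.573, 0.4373, 0.0321, 690.0)]
```

>>> send_rows --pt "-55 -22 0 0 0 0" --pt "-110 -44 0 0 0 0" --pt "-165 -66 0 0 0 0" --pt "-220 -88 0 0 0 0" --pt "-275 -110 0 0 0 0" --pt "-309 -127 0 0 0 0" --pt "-309 -127 0 0 0 0" --pt "-309 -127 30 0 0 0"

```text
clock: 18.27
ee_pos: [0.4424, 0.1284, 0.1166]
eef_rot: [2.221, 2.22, 0.004]
wrist_force: [0.0, 0.0, 0.0]
width: 0.0855
finger_force: 0.0
```

>>> send_rows --pt "0 0 40 0 0 0" --pt "0 0 80 0 0 0" --pt "0 0 89 0 0 0" --pt "0 0 89 0 0 0"

```text
clock: 18.77
ee_pos: [0.4415, 0.1284, 0.0272]
eef_rot: [-2.221, -2.222, 0.001]
wrist_force: [-0.1, -0.3, 1.1]
width: 0.0856
finger_force: 0.0
```

>>> send_rows --pt "0 0 0 0 0 0" --pt "0 0 0 0 0 0" --pt "0 0 0 0 0 0" --pt "0 0 0 0 0 0" --pt "0 0 -50 0 0 0" --pt "0 0 -110 0 0 0" --pt "0 0 -110 0 0 0" --pt "0 0 -110 0 0 0" --fingers 1

```text
clock: 19.77
ee_pos: [0.4412, 0.128, 0.1373]
eef_rot: [2.221, 2.221, 0.001]
wrist_force: [-0.1, 0.3, -1.2]
width: 0.0595
finger_force: 44.0
```

>>> send_rows --pt "55 5 0 0 0 0" --pt "110 10 0 0 0 0" --pt "165 15 0 0 0 0" --pt "220 20 0 0 0 0" --pt "275 25 0 0 0 0" --pt "309 25 0 0 0 0" --pt "309 25 0 0 0 0" --pt "309 25 30 0 0 0"

```text
clock: 20.78
ee_pos: [0.4668, 0.4371, 0.1074]
eef_rot: [2.221, 2.222, 0.003]
wrist_force: [0.7, -0.1, -1.8]
width: 0.0593
finger_force: 44.0
```

>>> send_rows --pt "0 0 40 0 0 0" --pt "0 0 65 0 0 0" --pt "0 0 71 0 0 0" --pt "0 0 71 0 0 0"

```text
clock: 21.28
ee_pos: [0.4665, 0.4366, 0.0364]
eef_rot: [2.222, 2.221, -0.0]
wrist_force: [-0.9, -0.2, -0.8]
width: 0.0595
finger_force: 44.3
```

>>> send_rows --pt "0 0 0 0 0 0" --pt "0 0 0 0 0 0" --pt "0 0 0 0 0 0" --pt "0 0 -40 0 0 0" --pt "0 0 -90 0 0 0" --pt "0 0 -110 0 0 0" --pt "0 0 -110 0 0 0" --fingers 0

```text
clock: 22.15
ee_pos: [0.4668, 0.4375, 0.1479]
eef_rot: [2.221, 2.221, 0.005]
wrist_force: [-0.2, 0.2, -0.8]
width: 0.0856
finger_force: 0.0
```

Run:
```python
from h import *
print(bot.state()["ee_pos"])
for n in("wrist","side","scene"):print(n,[tuple(map(float,t)) for t in tins(n)])
```

```text
[0.46681679 0.43747089 0.14785839]
wrist [(0.4666, 0.4353, 0.0314, 7559.0), (0.5684, 0.4353, 0.0317, 7870.0)]
side [(0.5693, 0.4361, 0.0347, 185.0), (0.4668, 0.4348, 0.034, 176.0), (0.557, 0.1013, 0.0338, 331.0), (0.7862, 0.0269, 0.0146, 77.0), (0.5566, 0.0139, 0.0325, 416.0), (0.6942, -0.109, 0.0174, 69.0), (0.545, -0.4195, 0.028, 175.0), (0.4438, -0.4186, 0.0283, 184.0), (0.7003, -0.5004, 0.0325, 259.0), (0.6572, -0.5309, 0.0136, 97.0)]
scene [(0.4447, -0.4116, 0.0266, 73.0), (0.4585, -0.3987, 0.0274, 65.0), (0.5608, -0.3956, 0.0288, 72.0), (0.5641, 0.0159, 0.032, 220.0), (0.703, -0.0913, 0.0248, 60.0), (0.5631, 0.1001, 0.0314, 225.0), (0.4703, 0.4371, 0.0333, 608.0), (0.5718, 0.4351, 0.0332, 736.0)]
```

T6 at (.558,.101): dy −336, dx +91; then down 118.

>>> send_rows --pt "-55 15 0 0 0 0" --pt "-110 30 0 0 0 0" --pt "-165 45 0 0 0 0" --pt "-220 60 0 0 0 0" --pt "-275 75 0 0 0 0" --pt "-336 91 0 0 0 0" --pt "-336 91 0 0 0 0" --pt "-336 91 30 0 0 0"

```text
clock: 23.3
ee_pos: [0.5581, 0.1009, 0.1165]
eef_rot: [2.222, 2.219, 0.003]
wrist_force: [-0.9, -0.3, 0.1]
width: 0.0853
finger_force: 0.0
```

>>> send_rows --pt "0 0 40 0 0 0" --pt "0 0 80 0 0 0" --pt "0 0 89 0 0 0" --pt "0 0 89 0 0 0"

```text
clock: 23.8
ee_pos: [0.5573, 0.1015, 0.0273]
eef_rot: [-2.22, -2.222, 0.001]
wrist_force: [0.0, 0.2, 0.4]
width: 0.0854
finger_force: 0.0
```

>>> send_rows --pt "0 0 0 0 0 0" --pt "0 0 0 0 0 0" --pt "0 0 0 0 0 0" --pt "0 0 0 0 0 0" --pt "0 0 -50 0 0 0" --pt "0 0 -110 0 0 0" --pt "0 0 -110 0 0 0" --pt "0 0 -110 0 0 0" --fingers 1

```text
clock: 24.8
ee_pos: [0.5568, 0.101, 0.1364]
eef_rot: [-2.221, -2.221, 0.001]
wrist_force: [0.7, 0.9, -5.6]
width: 0.0592
finger_force: 47.8
```

>>> send_rows --pt "-60 0 0 0 0 0" --pt "-120 0 0 0 0 0" --pt "-180 0 0 0 0 0" --pt "-240 0 0 0 0 0" --pt "-300 0 0 0 0 0" --pt "-360 -4 0 0 0 0" --pt "-420 -8 0 0 0 0" --pt "-431 -8 0 0 0 0"

```text
clock: 25.8
ee_pos: [0.5476, -0.333, 0.1344]
eef_rot: [-2.223, -2.215, 0.002]
wrist_force: [0.1, 0.2, -5.6]
width: 0.059
finger_force: 47.3
```

>>> send_rows --pt "0 0 0 0 0 0" --pt "0 0 40 0 0 0" --pt "0 0 80 0 0 0" --pt "0 0 93 0 0 0" --pt "0 0 96 0 0 0" --pt "0 0 96 0 0 0"

```text
clock: 26.55
ee_pos: [0.5501, -0.3299, 0.0426]
eef_rot: [2.22, 2.221, 0.001]
wrist_force: [-0.1, 0.2, -3.8]
width: 0.0593
finger_force: 47.2
```

>>> send_rows --pt "0 0 0 0 0 0" --pt "0 0 0 0 0 0" --pt "0 0 0 0 0 0" --pt "0 0 -40 0 0 0" --pt "0 0 -90 0 0 0" --pt "0 0 -110 0 0 0" --pt "0 0 -110 0 0 0" --fingers 0

```text
clock: 27.42
ee_pos: [0.55, -0.3303, 0.1529]
eef_rot: [2.219, 2.219, 0.001]
wrist_force: [0.6, 2.0, -0.1]
width: 0.0856
finger_force: 0.0
```

Run:
```python
from h import *
print(bot.state()["ee_pos"])
for n in("wrist","side","scene"):print(n,[tuple(map(float,t)) for t in tins(n)])
```

```text
[ 0.54995282 -0.33031817  0.1529428 ]
wrist [(0.6793, -0.2157, 0.0228, 868.0), (0.5499, -0.3122, 0.0248, 257.0), (0.4405, -0.3829, 0.0152, 279.0), (0.5502, -0.4013, 0.0298, 620.0), (0.4744, -0.4106, 0.0104, 85.0), (0.7263, -0.5157, 0.0088, 108.0)]
side [(0.4651, 0.4338, 0.0324, 146.0), (0.5576, 0.0132, 0.0308, 390.0), (0.6796, -0.2239, 0.0174, 73.0), (0.5454, -0.3421, 0.0277, 158.0), (0.5462, -0.4176, 0.0289, 180.0), (0.4424, -0.4187, 0.0282, 183.0), (0.6549, -0.5153, 0.0167, 94.0)]
scene [(0.4428, -0.4123, 0.0274, 69.0), (0.4599, -0.3985, 0.028, 65.0), (0.5558, -0.407, 0.0334, 116.0), (0.5598, -0.3229, 0.0293, 90.0), (0.5641, 0.0161, 0.0312, 228.0), (0.7064, -0.0894, 0.0246, 62.0), (0.4703, 0.4368, 0.0334, 608.0), (0.5713, 0.4361, 0.0339, 731.0)]
```

T5 at (.559,.014): dy +344, dx +9, then down 123.

>>> send_rows --pt "60 2 0 0 0 0" --pt "120 4 0 0 0 0" --pt "180 6 0 0 0 0" --pt "240 8 0 0 0 0" --pt "300 9 0 0 0 0" --pt "344 9 0 0 0 0" --pt "344 9 0 0 0 0" --pt "344 9 30 0 0 0"

```text
clock: 28.58
ee_pos: [0.5592, 0.0139, 0.1216]
eef_rot: [2.219, 2.221, 0.003]
wrist_force: [-0.5, 0.8, -0.5]
width: 0.0853
finger_force: 0.0
```

>>> send_rows --pt "0 0 40 0 0 0" --pt "0 0 80 0 0 0" --pt "0 0 94 0 0 0" --pt "0 0 94 0 0 0"

```text
clock: 29.08
ee_pos: [0.5582, 0.0136, 0.0268]
eef_rot: [-2.221, -2.22, 0.002]
wrist_force: [0.4, -0.5, 0.3]
width: 0.0851
finger_force: 0.0
```

>>> send_rows --pt "0 0 0 0 0 0" --pt "0 0 0 0 0 0" --pt "0 0 0 0 0 0" --pt "0 0 0 0 0 0" --pt "0 0 -50 0 0 0" --pt "0 0 -110 0 0 0" --pt "0 0 -110 0 0 0" --pt "0 0 -110 0 0 0" --fingers 1

```text
clock: 30.08
ee_pos: [0.5582, 0.0141, 0.1374]
eef_rot: [2.221, 2.221, 0.001]
wrist_force: [0.2, -0.9, -0.7]
width: 0.0591
finger_force: 44.1
```

>>> send_rows --pt "55 -5 0 0 0 0" --pt "110 -10 0 0 0 0" --pt "165 -20 0 0 0 0" --pt "220 -30 0 0 0 0" --pt "275 -38 0 0 0 0" --pt "331 -38 0 0 0 0" --pt "331 -38 0 0 0 0" --pt "331 -38 30 0 0 0"

```text
clock: 31.08
ee_pos: [0.5207, 0.3454, 0.1073]
eef_rot: [2.22, 2.222, 0.003]
wrist_force: [0.4, 0.4, -1.6]
width: 0.0591
finger_force: 44.1
```

>>> send_rows --pt "0 0 40 0 0 0" --pt "0 0 65 0 0 0" --pt "0 0 72 0 0 0" --pt "0 0 72 0 0 0"

```text
clock: 31.58
ee_pos: [0.5203, 0.3443, 0.035]
eef_rot: [-2.222, -2.221, 0.002]
wrist_force: [-0.4, -0.3, -1.0]
width: 0.059
finger_force: 44.4
```

>>> send_rows --pt "0 0 0 0 0 0" --pt "0 0 0 0 0 0" --pt "0 0 0 0 0 0" --pt "0 0 -40 0 0 0" --pt "0 0 -90 0 0 0" --pt "0 0 -130 0 0 0" --pt "0 0 -150 0 0 0" --fingers 0

```text
clock: 32.45
ee_pos: [0.5208, 0.3454, 0.188]
eef_rot: [2.221, 2.221, 0.005]
wrist_force: [0.4, 0.3, -0.2]
width: 0.0855
finger_force: 0.0
```

Run:
```python
from h import *
print(bot.state()["ee_pos"])
for n in("wrist","side","scene"):print(n,[tuple(map(float,t)) for t in tins(n)])
c=optics.capture("scene")["image"]
cv2.imwrite("pics/s2.png",c[:,:,::-1])
for n in ("side","scene"):
    P,im=cloud(n); hsv=cv2.cvtColor(im,cv2.COLOR_RGB2HSV)
    for nm,lim in (("roll",im.min(-1)>100),):
        m=lim&(P[...,2]>.1)&(P[...,2]<.14)&(hsv[...,1]<70)&(abs(P[...,0]-.675)<.05)&(abs(P[...,1]+.035)<.05)
        q=P[m]; print(n,len(q),q.min(0).round(3),q.max(0).round(3),q.mean(0).round(3))
```

```text
[0.52079957 0.345353   0.18797886]
wrist [(0.4662, 0.4353, 0.0311, 7313.0), (0.5683, 0.4353, 0.0312, 7263.0), (0.5199, 0.3439, 0.0313, 5539.0)]
side [(0.5676, 0.4355, 0.0335, 174.0), (0.4669, 0.4381, 0.0364, 180.0), (0.5194, 0.3446, 0.033, 217.0), (0.788, 0.0284, 0.0151, 76.0), (0.6924, -0.1105, 0.017, 67.0), (0.5469, -0.3401, 0.0285, 163.0), (0.5467, -0.4164, 0.0291, 191.0), (0.4437, -0.4188, 0.0283, 178.0), (0.6998, -0.5005, 0.0324, 258.0), (0.6578, -0.5293, 0.0146, 93.0)]
scene [(0.4505, -0.4077, 0.0332, 122.0), (0.5559, -0.4041, 0.0323, 126.0), (0.5559, -0.3268, 0.0302, 150.0), (0.5238, 0.3459, 0.0329, 559.0), (0.4706, 0.4357, 0.0323, 601.0), (0.5721, 0.4373, 0.0333, 741.0)]
side 98 [ 0.664 -0.074  0.101] [ 0.686 -0.034  0.132] [ 0.673 -0.048  0.12 ]
scene 85 [ 0.672 -0.059  0.104] [ 0.69  -0.023  0.128] [ 0.682 -0.032  0.12 ]
```

View pics/s2.png

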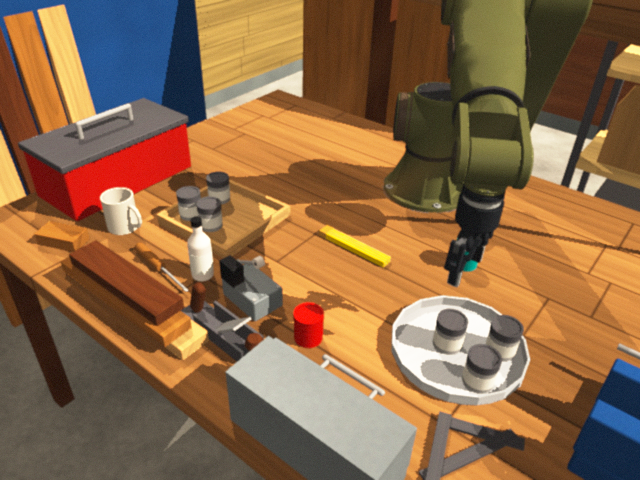

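All six tins are placed: three in the tray near scene (200,200) and three in the pan near (480,345), with none left on the bench. Next, the lever.

>>> send_rows --pt "-50 20 -20 0 0 0" --pt "-100 40 -40 0 0 0" --pt "-150 60 -60 0 0 0" --pt "-200 80 -70 0 0 0" --pt "-250 100 -70 0 0 0" --pt "-300 125 -70 0 0 0" --pt "-350 150 -70 0 0 0" --pt "-383 157 -70 0 0 0" --fingers 1 --newtons 20

```text
clock: 33.75
ee_pos: [0.6779, -0.0404, 0.2531]
eef_rot: [-2.222, -2.218, 0.003]
wrist_force: [-0.2, 0.8, -0.2]
width: 0.0
finger_force: 0.0
```

>>> send_rows --pt "0 0 0 0 0 0" --pt "0 0 0 0 0 0" --pt "0 0 0 0 0 0"

```text
clock: 34.12
ee_pos: [0.6773, -0.0368, 0.255]
eef_rot: [-2.22, -2.223, 0.0]
wrist_force: [0.6, 0.3, 0.3]
width: 0.0
finger_force: 0.0
```

Run:
```python
from h import *
print(bot.state()["ee_pos"])
P,im=cloud("wrist"); hsv=cv2.cvtColor(im,cv2.COLOR_RGB2HSV)
m=(im.min(-1)>100)&(P[...,2]>.1)&(P[...,2]<.14)&(hsv[...,1]<70)&(abs(P[...,0]-.675)<.05)&(abs(P[...,1]+.035)<.05)
q=P[m]; print(len(q),q.min(0).round(3),q.max(0).round(3),q.mean(0).round(3))
m=(abs(P[...,2]-.1)<.004)&(im.max(-1)<90)&(abs(P[...,0]-.7)<.06)&(abs(P[...,1]+.1)<.07)
print(m.sum(),cv2.minAreaRect(P[m][:,:2].astype(np.float32)))
cv2.imwrite("pics/w1.png",im[:,:,::-1])
```

```text
[ 0.67725336 -0.03676785  0.25502473]
785 [ 0.665 -0.076  0.1  ] [ 0.684 -0.023  0.131] [ 0.674 -0.038  0.124]
1578 ((0.6923439502716064, -0.0934077575802803), (0.04758163169026375, 0.04295748844742775), 79.69002532958984)
```

View pics/w1.png

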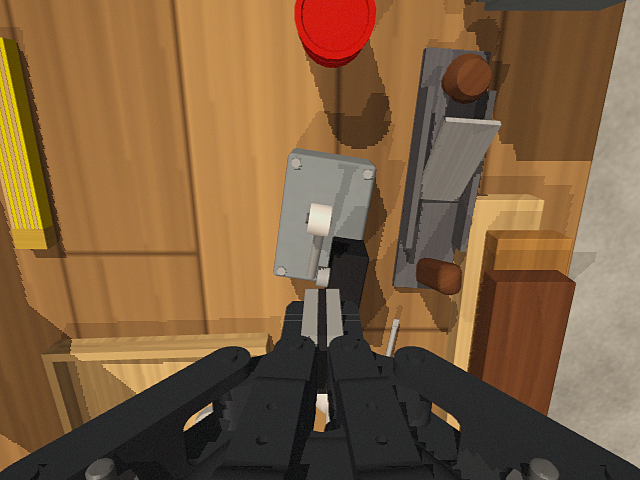

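The wrist view shows the roller at (319,219), its arm running down to the pivot near (317,275), and the black switch block at (348,270), to the right of the arm.

Run:
```python
from h import *
P,im=cloud("wrist"); w=P[195:250,295:345]; q=w[w[...,2]>.122]; print(bot.state()["ee_pos"],len(q),q.mean(0),q.min(0),q.max(0)); q=w[w[...,2]>.127];print(q.mean(0))
```

```text
[ 0.67732105 -0.03697005  0.25527021] 632 [ 0.6747733  -0.03492973  0.12737877] [ 0.66528496 -0.04786869  0.12201557] [ 0.6836754  -0.02450009  0.13154369]
[ 0.67466242 -0.03617542  0.12872764]
```

>>> send_rows --pt "5 -3 30 0 0 0" --pt "5 -3 70 0 0 0" --pt "5 -3 100 0 0 0" --pt "5 -3 115 0 0 0" --pt "5 -3 115 0 0 0"

```text
clock: 34.85
ee_pos: [0.6743, -0.0327, 0.1399]
eef_rot: [-2.22, -2.221, 0.001]
wrist_force: [0.6, 0.2, -0.3]
width: -0.0003
finger_force: 0.0
```

>>> send_rows --pt "0 0 8 0 0 0" --pt "0 0 12 0 0 0" --pt "0 0 16 0 0 0" --pt "0 0 16 0 0 0"

```text
clock: 35.35
ee_pos: [0.6746, -0.0328, 0.1244]
eef_rot: [2.221, 2.221, 0.001]
wrist_force: [0.8, 1.2, 2.7]
width: 0.0002
finger_force: 1.4
```

>>> send_rows --pt "0 0 4 0 0 0" --pt "0 0 8 0 0 0" --pt "0 0 12 0 0 0" --pt "0 0 12 0 0 0"

```text
clock: 35.85
ee_pos: [0.6743, -0.033, 0.1118]
eef_rot: [-2.221, -2.221, 0.0]
wrist_force: [1.1, 1.3, 3.4]
width: -0.0004
finger_force: 2.1
```

>>> send_rows --pt "0 0 3 0 0 0" --pt "0 0 5 0 0 0" --pt "0 0 7 0 0 0" --pt "0 0 7 0 0 0" --pt "0 0 7 0 0 0"

```text
clock: 36.48
ee_pos: [0.6744, -0.0329, 0.1054]
eef_rot: [2.221, 2.221, 0.0]
wrist_force: [1.1, 3.6, 5.2]
width: 0.0002
finger_force: 2.6
```

Run:
```python
from h import *
print([bot.state()[k] for k in("ee_pos","wrist_force")])
for n in("scene","side"):
    c=optics.capture(n)["image"]; 
    u,v=(250,270) if n=="scene" else (395,255)
    cv2.imwrite(f"pics/p_{n}.png",cv2.resize(c[v-50:v+50,u-60:u+60,::-1],None,fx=5,fy=5,interpolation=cv2.INTER_CUBIC))
```

```text
[array([ 0.67444469, -0.03288036,  0.10538464]), array([1.12468765, 3.62491261, 5.20042917])]
```

View pics/p_side.png

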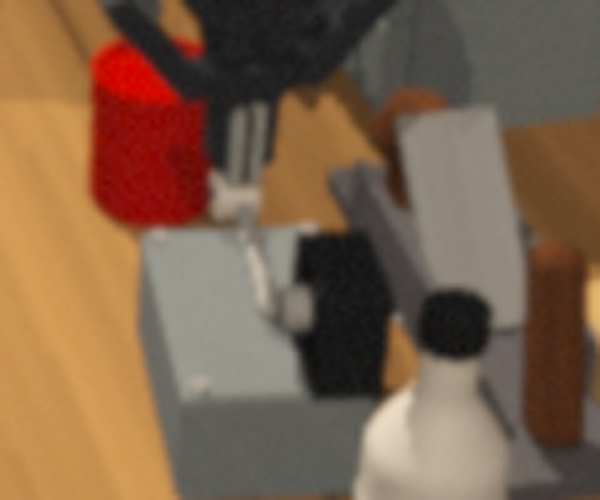

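The side crop shows the tip on the white roller at (233,195), with the arm nearly level down to the pivot at (295,305). I'll check how far it has sunk from depth.

Run:
```python
from h import *
for n in("scene","side","wrist"):
    P,im=cloud(n); hsv=cv2.cvtColor(im,cv2.COLOR_RGB2HSV)
    m=(im.min(-1)>110)&(P[...,2]>.075)&(P[...,2]<.125)&(hsv[...,1]<70)&(abs(P[...,0]-.675)<.03)&(abs(P[...,1]+.025)<.035)
    q=P[m]; print(n,len(q),np.percentile(q,[3,50,97],axis=0).round(3).tolist())
```

```text
scene 149 [[0.673, -0.055, 0.083], [0.682, -0.022, 0.097], [0.688, -0.015, 0.123]]
side 48 [[0.666, -0.057, 0.09], [0.671, -0.037, 0.096], [0.68, -0.028, 0.102]]
wrist 1748 [[0.668, -0.026, 0.091], [0.677, -0.022, 0.103], [0.684, -0.016, 0.123]]
```

The roller centre is at about 0.094, so it has sunk roughly 24 mm, past the click and short of overtravel. Releasing now.

>>> send_rows --pt "0 0 0 0 0 0" --pt "0 0 -8 0 0 0" --pt "0 0 -18 0 0 0" --pt "0 0 -40 0 0 0" --pt "0 0 -100 0 0 0" --pt "0 0 -130 0 0 0" --pt "0 0 -130 0 0 0"

```text
clock: 37.6
ee_pos: [0.6749, -0.0331, 0.2384]
eef_rot: [2.219, 2.219, 0.004]
wrist_force: [0.7, -0.2, -0.8]
width: 0.0001
finger_force: 0.0
```

Run:
```python
from h import *
P,im=cloud("wrist"); w=P[150:280,270:370]; q=w[(w[...,2]>.122)&(w[...,2]<.14)]; print(bot.state()["ee_pos"],len(q),q.mean(0),q.max(0))
for n in("side","scene"):print(n,[tuple(map(float,t)) for t in tins(n)])
cv2.imwrite("pics/end.png",optics.capture("scene")["image"][:,:,::-1])
```

```text
[ 0.67439082 -0.03304054  0.23595254] 697 [ 0.67472874 -0.03483537  0.12735966] [ 0.68359857 -0.02501801  0.13121132]
side [(0.5691, 0.437, 0.0349, 171.0), (0.468, 0.4351, 0.034, 169.0), (0.5211, 0.3442, 0.0341, 205.0), (0.7866, 0.0286, 0.0138, 78.0), (0.6934, -0.1086, 0.0174, 68.0), (0.5459, -0.3406, 0.0277, 165.0), (0.5459, -0.4182, 0.0288, 185.0), (0.4438, -0.419, 0.0283, 183.0), (0.6874, -0.4824, 0.0162, 71.0), (0.7149, -0.5084, 0.0261, 185.0), (0.6616, -0.5172, 0.0263, 150.0)]
scene [(0.4449, -0.4116, 0.0268, 69.0), (0.4587, -0.3989, 0.0272, 61.0), (0.5564, -0.3662, 0.0687, 301.0), (0.5261, 0.344, 0.0316, 574.0), (0.4702, 0.4364, 0.0337, 616.0), (0.5722, 0.4368, 0.0326, 741.0)]
```

View pics/end.png

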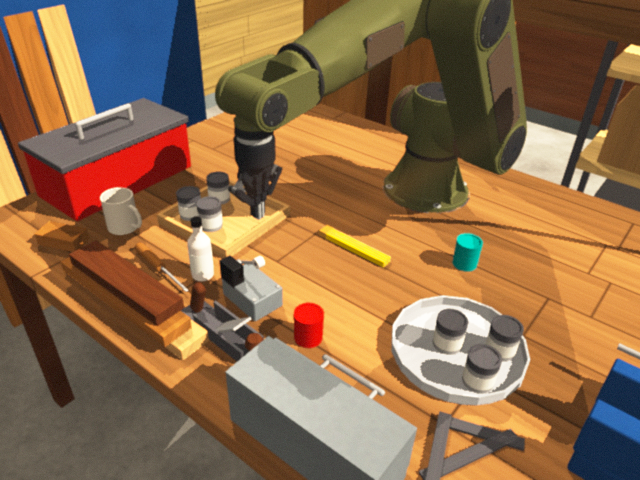

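The tins are standing in the tray near (200,200) and in the pan near (480,345). The roller is back up at (258,262), the bystanders haven't moved, and the gripper is clear of everything.

```bash
python3 -c "
from workcell import bot
print(bot.sign_off())"
```

```text
the job is handed in; nothing more can be done
None
```

I found six tins and sorted them all: three full ones in the stock tray and three empty ones in the refill pan. I then pressed the lever about 24 mm (click at 20 mm, limit 33 mm, no switch signal to read), it sprang back, and I handed the job in; no verdict came back.

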